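Load a blasted test coupon into the sprung nest of the surface reader

ROBOT

A 7-joint arm with a two-finger parallel gripper is mounted at the origin on a cart in front of the work surface, level with it; the furniture and walls round the work are solid. World frame = base frame: x ahead of the robot, y to its left, z up, the work surface at z = 0. Lengths are in m, angles in rad, forces in N, time in s.
With the tool pointing down it reaches from about 0.4 to 0.85 m from the base axis. Payload 10.4 kg.
Tool frame: the origin (TCP) lies on the centre line of the jaws, within the pads' length; the fingertips stand 11 mm ahead of it and the grasp point (between the pads) lies 8 mm behind it; z points along the fingers, y is the line along which they close (so a half turn about z gives the same grasp; the last joint's range is limited). The gripper opens to 87 mm and grips with 3 to 60 N. Pads are 19 mm wide; open, the fingers measure 117 mm over their backs; the gripper's body (75 mm by 190 mm) begins 51 mm behind the grasp point.
Start: joints at [-1.161, 0.332, -0.065, 1.46, 0.022, 1.35, -0.088], TCP at [0.262, 0.567, 0.234] pointing down, gripper open.
Joint ranges: [-2.6, 2.6], [-0.5, 2.12], [-1.47, 1.34], [0.16, 2.42], [-1.27, 4.41], [0.06, 2.06], [-2.6, 2.6]. Speed limits (rad/s): [2.22, 2.22, 2.79, 2.79, 3.14, 3.14, 3.14].

INTERFACE

Orientations are given as a unit quaternion [x, y, z, w].
In Python, from bench import r gives the robot as it stands.
- The arm moves only by the shell command python3 -m pendant 'ROWS' [OPENING] [FORCE]. ROWS is JSON, a list of rows, each a list of 4 numbers: the shift along the tool's x, y, z in m, then the turn about the tool's z in rad. A call has 1 to 8 rows; each row shifts and turns the commanded pose from where the row before left it, along the tool's axes as they then stand; what a row does not reach is not made up. A row lasts 1/12 s, in which the tool goes at most 41.7 mm and 7.16 degrees, less where a joint would pass 70% of its speed; a pose out of reach is approached as far as the arm can. A call with a gripper value outside its range is refused whole. OPENING is the opening, from 0 (shut) to 1 (fully open), set as the call begins (- or left out, the last holds). The fingers move at their own pace and stop on an object; FORCE is the grip in N (left out, the last holds). Time passes only in rows, so rows that do not move let the fingers close. It gives the time, the measured TCP pose, the force, the opening and the grip force at its end, in the units of the state.
- r.read_state(): the state, without advancing time (a new reading comes with each control period).
- r.camera(name): name is "side" or "top" or "wrist"; returns a dict with "img" (480x640x3 uint8, red, green, blue), "camera_matrix" (3x3 intrinsics, pixels), "xyz" and "attitude" of the camera in the world. Camera axes: x right, y down, z forward; pixel columns grow to the right and rows downward; lengths in m; the calibration is good to about 2 mm. A picture is of the moment at which its call begins. There is no depth.
- r.close_job(): hands the job in; it is judged then, once.
Trained networks look in the newest picture that a camera, given by its name, has taken for a name from the list of things; names that differ only in an ending like _2 or _b are one class to them, and where a whole thing is asked for, a point or a joint stands for the part that bears it (a point fixed in the world has none). Each returns a list of dicts, best first, with "score" (0 to 1); they miss things now and then, are a little off and sometimes report something else, mostly with a low value. They report only what shows in the picture. A call takes as long as a camera call. They do not tell look-alikes from the thing itself.
- r.outline_of(thing, camera): "mask" (480x640 bool, what is visible of it) and "bbox" ([centre column, centre row, width, height] in pixels, round what is visible of it).
The state is a dict: "time": time; "joint_positions": joint angles; "joint_vel": joint speeds; "joint_torque": joint torques, N m; "ee_pos": TCP position; "eef_rot": TCP orientation; "ft_force": force on the tool from outside, world axes, zero at the start; "torque": the same for the moment, N m; "width": finger opening in m; "grip_force": force on a finger pad.
Only numpy, scipy, OpenCV 4.12 (cv2) and the standard library are available. Lean on these libraries where they do the work, as an engineer would, in place of code of your own. Each camera call takes 0.05 s, during which the arm holds its last target. There are 200 camera calls.

TASK

Find the test coupon with the small corner notch: the notch marks its matt, blasted end. Keep the matt face up, lay that end on the sprung table of the surface reader, press the table right down, slide the matt end in under the two lips up to the end stop, and let the table lift it flat against the lips; finish while still gripping the coupon there for the reading. Leave the un-notched spare coupon, the pliers and the sealant tube where they lie.

Things in the scene. Friction and masses are not known exactly. Their poses are not given: they have to be found in the camera images.
- coupon_mid (a point): Centre of the notched test coupon: flat aluminium bar 100 x 30 x 6 mm, about 55 g, lying on the bench at any yaw, matt face up. x: along it toward the matt end, y: across, z: out of the matt face. Top of the last 31 mm at +x is blasted matt grey; that end's -y corner (right, when it points away from you) has an 8 x 8 mm notch. Grip across the 30 mm width, within 30 mm of the plain end.
- coupon_end (a point): Middle of the coupon's matt end face, 50 mm along +x from coupon_mid, half-way up the thickness. Same axes.
- spare_mid (a point): Centre of the spare coupon: the same bar, 100 x 30 x 6 mm, plain all over with four square corners, no notch. Must stay where it lies.
- nest: Surface reader, fixed; origin on the bench under the table's middle. x: slide-in direction, away from the robot, z up. Table x -28 to 28 mm, y +-13. Over its rear half: cheeks, inner faces y +-17, with inward lips, x 6 to 36, from y +-11 outward, underside 50 mm up, top 54. Bent-up lip lead-ins from x -3, side flares from x -14 (44 mm apart). In front of x -34: nothing but bench.
- nest_stop (a point): Middle of the end stop's face, level with the lips' undersides (50 mm up), at x = 30 mm, y = 0 in the reader's frame; same axes. The matt end butts here. Behind the stop stand a column (170 mm high) and a tilted black sensor head, all at x over 45 mm and higher than 80 mm at the front.
- table_top (a point): Centre of the sprung table's upper face (the table 56 x 26 mm); 49.5 mm above the bench when free, 40.5 mm when fully down.
- nest_table (a joint): How far the sprung table is pressed down, m: 0 free, 0.009 fully down. Net push about 1.3 N free, 2.8 N fully down. Reads 0.0055 with the 6 mm coupon lifted flat against the lips. The coupon can be laid on it from above only in the front half, its end not beyond x = -5 mm in the reader's frame.
- pliers: Combination pliers with red handles, 57 x 168 x 14 mm, lying on the bench; origin at the underside. Must stay where they lie.
- tube: Sealant tube, 48 x 127 x 33 mm, lying on the bench; origin at the underside. Must stay where it lies.
There are look-alikes about, which are no part of the job. Leave any purple look-alike of the part that bears coupon_mid alone.

How it is judged:
On the way:
1. the held coupon presses the sprung table fully down (at least 7.5 of its 9 mm) (value of joint nest_table above 0.0075 m and contact force between coupon and nest above 0.5 N and contact force between the fingers and coupon above 1 N), for 0.1 s.
At the end, for the whole second after the job is handed in: Matt end under both lips: within 3 mm of the stop and 4 mm of the centre line, in line to 0.12 rad, matt face up and level to 0.08 rad, top within 1.8 mm of the lips, sprung table under it (reading 4 to 7.3 mm), at rest, still gripped by the fingers (x of coupon_end in the frame of nest_stop between -0.003 and 0.002 m and y of coupon_end in the frame of nest_stop between -0.004 and 0.004 m and angle between the x axis of coupon_mid and the x axis of nest, either way round below 0.12 rad and angle between coupon_mid's own z axis and vertical below 0.08 rad and z of coupon_end in the frame of nest_stop between -0.0048 and -0.001 m and value of joint nest_table between 0.004 and 0.0073 m and contact force between the fingers and coupon above 1 N and linear speed of coupon below 0.02 m/s); the arm keeps its last pose, push and grip.
It fails at once if the spare coupon, the pliers or the sealant tube was moved more than 15 mm (distance of any of spare_mid, pliers, tube from where it was at the start of the episode above 0.015 m).
It also fails if it takes over 48 s, if anything falls off the work surface, if the arm or the gripper's body presses on something with over 40 N, if the wrist force passes 120 N, or if a joint passes its speed limit or range.

## Working session

There is one attempt and no reset: what is moved stays moved. The work goes in short steps, Python scripts to look and compute and a shell command to move; the robot and the scene stay as the last step left them, time stands still between calls to the robot, and variables do not carry over. Pictures are saved under pics/ and viewed, at most 10 in all, crops included, and the job is handed in when it is done.

```bash
mkdir -p pics; ls; cat > h.py <<'E'
import numpy as np,cv2
from scipy.spatial.transform import Rotation as R
from bench import r
def rot(c):
    a=np.array(c["attitude"]); return a if a.shape==(3,3) else R.from_quat(a).as_matrix()
def ray(c,uv,z):
    d=rot(c)@np.linalg.solve(c["camera_matrix"],[uv[0],uv[1],1.]); o=np.array(c["xyz"]); return o+d*(z-o[2])/d[2]
def proj(c,p):
    q=np.array(c["camera_matrix"])@(rot(c).T@(np.array(p)-c["xyz"])); return q[:2]/q[2]
def save(img,n): cv2.imwrite("pics/"+n,cv2.cvtColor(np.ascontiguousarray(img),cv2.COLOR_RGB2BGR))
E
python3 - <<'E'
from h import *
for n in ["top","side"]:
    c=r.camera(n); save(c["img"],n+"0.png"); print(n,c["xyz"],c["attitude"])
    for t in ["coupon_mid","spare_mid","nest","pliers","tube"]:
        for o in r.outline_of(t,n):
            b=o["bbox"]; print(t,round(o["score"],2),np.round(b),np.round(ray(c,b[:2],0.0),3))
print(r.read_state())
E
```

```text
pics
top [ 0.42816219 -0.09176172  1.21139536] [ 0.71629141 -0.69578218  0.0431015  -0.03091978]
coupon_mid 0.95 [414. 324.  30.  36.] [ 0.362 -0.392  0.   ]
coupon_mid 0.65 [389. 265.  31.  32.] [ 0.516 -0.326  0.   ]
spare_mid 0.9 [301. 283.  25.  34.] [ 0.46  -0.091  0.   ]
nest 0.61 [227. 203.  52.  85.] [0.669 0.112 0.   ]
pliers 0.85 [288. 208.  60.  34.] [ 0.66  -0.053  0.   ]
tube 0.46 [233. 230.  11.  27.] [0.597 0.093 0.   ]
tube 0.26 [302. 282.  29.  34.] [ 0.462 -0.096  0.   ]
side [ 0.45159442 -1.0989197   0.63128138] [ 0.86281348 -0.01909521  0.01972023 -0.50477657]
coupon_mid 0.66 [330. 331.  54.  29.] [ 0.514 -0.317  0.   ]
coupon_mid 0.6 [244. 361.  53.  36.] [ 0.37  -0.388  0.   ]
spare_mid 0.65 [299. 262.  54.  18.] [ 0.462 -0.089  0.   ]
nest 0.6 [373. 188.  84.  84.] [0.667 0.28  0.   ]
pliers 0.79 [393. 253.  40.  40.] [ 0.665 -0.059  0.   ]
tube 0.81 [412. 296.  70.  30.] [ 0.677 -0.218  0.   ]
{'time': 0.6, 'joint_positions': array([-1.1606075 ,  0.33217851, -0.06469581,  1.4600399 ,  0.02157943,
        1.34991959, -0.08845756]), 'joint_vel': array([ 0.00019477,  0.00161868, -0.00215706, -0.00079686, -0.00071652,
        0.00127591,  0.00164678]), 'joint_torque': array([-1.97531949e-04, -6.22757792e+01,  2.46519822e-02, -3.89989936e+01,
       -6.12248713e-02,  3.15811811e-02,  1.02248390e-05]), 'ee_pos': array([0.2621234 , 0.56742183, 0.23361767]), 'eef_rot': array([ 2.14691979e-01,  9.76681805e-01,  7.60178099e-05, -4.61922704e-06]), 'ft_force': array([0.64955307, 0.29778743, 0.29245955]), 'torque': array([0.0096239 , 0.01910786, 0.01273934]), 'grip_force': 0.0, 'width': 0.08691939108809647}
```

View pics/top0.png

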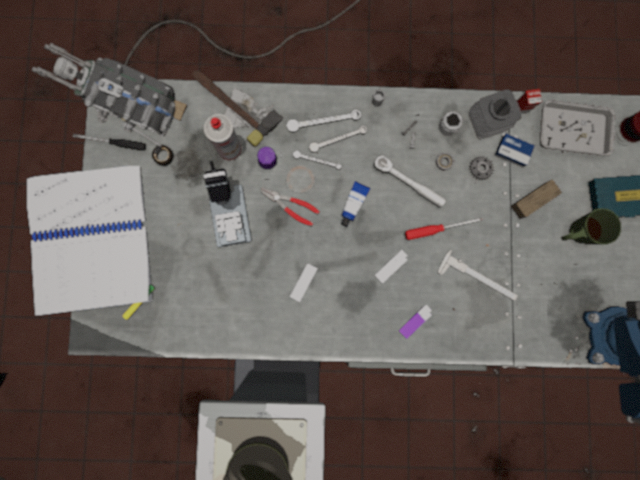

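View pics/side0.png

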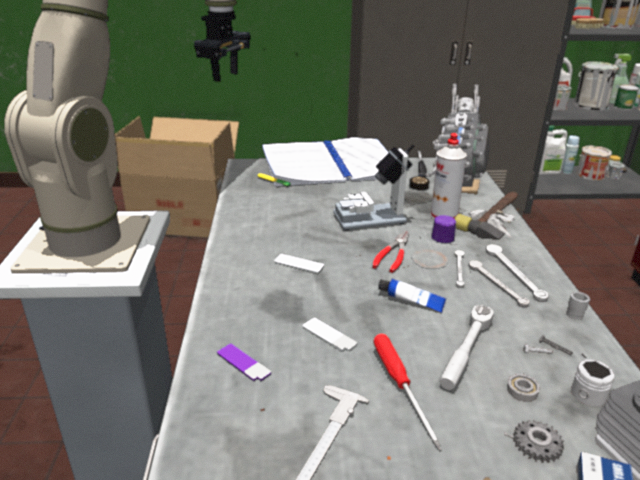

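Candidates: the plain bar at top (392,265) / side (330,333), the plain bar at top (303,283) / side (299,263), and the purple look-alike at top (415,322), which I exclude. The caliper at (478,275) is not one. I'll check both plain bars in a close crop.

```bash
python3 - <<'E'
from h import *
cs={n:r.camera(n) for n in ["top","side"]}
def cr(c,u,v,w=28,h=21): 
    return cv2.resize(cs[c]["img"][v-h:v+h,u-w:u+w],(400,300),interpolation=cv2.INTER_CUBIC)
g=np.vstack([np.hstack([cr("top",392,265),cr("top",303,283)]),np.hstack([cr("side",330,333,36,27),cr("side",299,263,36,27)])])
save(g,"crop1.png")
for n in cs:
  for t in ["coupon_mid","spare_mid","nest"]:
    for o in r.outline_of(t,n):
        pts=np.argwhere(o["mask"])[:,::-1]
        P=np.array([ray(cs[n],p,0.006 if t!="nest" else 0)[:2] for p in pts]).astype(np.float32)
        print(n,t,round(o["score"],2),cv2.minAreaRect(P))
E
```

```text
top coupon_mid 0.78 ((0.512832522392273, -0.3284114599227905), (0.03520180284976959, 0.10229697823524475), 45.97749328613281)
top coupon_mid 0.57 ((0.3681725263595581, -0.39405637979507446), (0.029199426993727684, 0.09866751730442047), 45.50376510620117)
top spare_mid 0.59 ((0.4619201719760895, -0.0969698429107666), (0.03273560851812363, 0.10227017104625702), 63.625587463378906)
top nest 0.64 ((0.6722143888473511, 0.11477102339267731), (0.23547141253948212, 0.09577930718660355), 13.459379196166992)
side coupon_mid 0.74 ((0.3685218393802643, -0.3978620767593384), (0.03414270281791687, 0.10428264737129211), 43.60688018798828)
side coupon_mid 0.61 ((0.5108875036239624, -0.3341848850250244), (0.03701742738485336, 0.10611984133720398), 46.01962661743164)
side spare_mid 0.66 ((0.46266689896583557, -0.10209028422832489), (0.036312274634838104, 0.10041976720094681), 62.65264892578125)
side nest 0.85 ((0.6830263733863831, 0.32960599660873413), (0.6001666188240051, 0.17704148590564728), 77.0034408569336)
```

View pics/crop1.png

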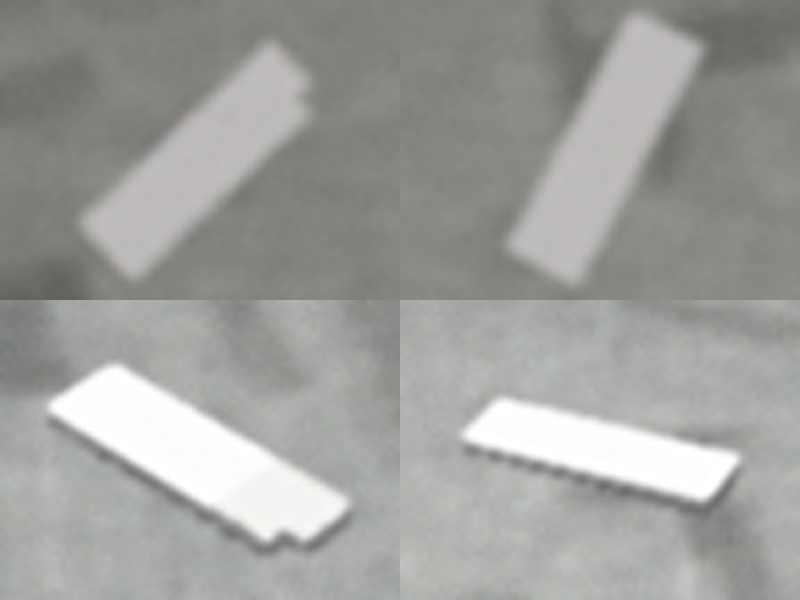

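Top row: the left bar (top 392,265) has the notch at its far right corner, and its blasted end shows in the side view, so that's the test coupon. The right bar (303,283) has four square corners, so it's the spare. First move is toward the reader for a wrist look.

```bash
python3 -m pendant '[[0,0,-0.01,-0.11],[0,0,-0.01,-0.11],[0,0,-0.01,-0.11],[0,0,-0.01,-0.11],[0,0,-0.01,-0.11],[0,0,-0.01,-0.1]]' 1
python3 -m pendant '[[-0.0075,-0.037,0,0],[-0.0075,-0.037,0,0],[-0.0075,-0.037,0,0],[-0.0075,-0.037,0,0],[-0.0075,-0.037,0,0],[-0.0075,-0.037,0,0],[-0.0075,-0.037,0,0]]'
python3 -m pendant '[[-0.0075,-0.037,0,0],[-0.0075,-0.037,0,0],[-0.0075,-0.037,0,0],[-0.0075,-0.037,0,0],[-0.0075,-0.037,0,0],[-0.0075,-0.037,0,0],[-0.0075,-0.037,0,0],[0,0,0,0]]'
cat >> h.py <<'E'
def state():
    s=r.read_state(); M=R.from_quat(s["eef_rot"]).as_matrix(); return s,M
E
python3 - <<'E'
from h import *
c=r.camera("wrist"); save(c["img"],"w1.png"); s,M=state()
print(M.T@(np.array(c["xyz"])-s["ee_pos"]),(M.T@rot(c)).round(3)); print(np.round(s["joint_positions"],2))
for t in ["nest","coupon_mid","spare_mid","nest_table"]:
  for o in r.outline_of(t,"wrist"): print(t,o["score"],o["bbox"])
E
```

```text
time: 1.5
ee_pos: [0.2621, 0.5674, 0.2941]
eef_rot: [-0.111, 0.994, 0.0, 0.0]
ft_force: [0.3, -0.2, -0.1]
width: 0.0872
grip_force: 0.0
time: 2.08
ee_pos: [0.3696, 0.324, 0.2938]
eef_rot: [-0.108, 0.994, 0.0, 0.0]
ft_force: [0.1, -0.1, 0.5]
width: 0.0873
grip_force: 0.0
time: 2.75
ee_pos: [0.4784, 0.0765, 0.294]
eef_rot: [-0.104, 0.995, -0.001, 0.001]
ft_force: [0.3, -0.7, 0.3]
width: 0.087
grip_force: 0.0
[ 0.0730154  -0.00394292 -0.15075324] [[-0.003 -0.963 -0.27 ]
 [ 1.    -0.003 -0.002]
 [ 0.001 -0.27   0.963]]
[-0.55 -0.02  0.29  1.74  0.01  1.42  1.52]
nest 0.68 [310.4, 322.0, 75.9, 126.2]
spare_mid 0.58 [168.4, 147.9, 67.8, 85.9]
nest_table 0.57 [310.6, 295.0, 26.6, 38.6]
```

View pics/w1.png

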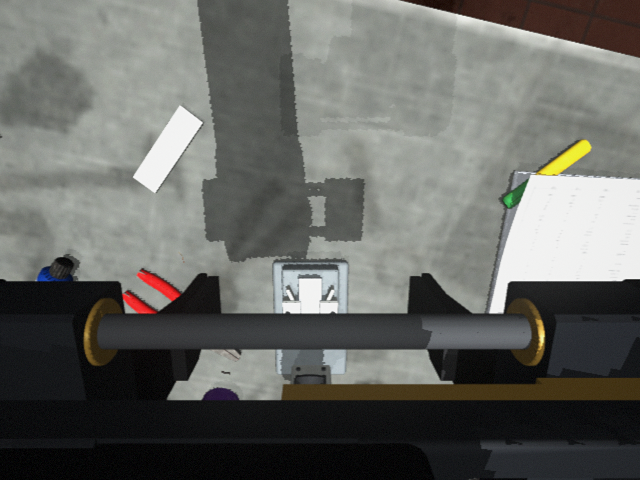

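The reader is at (311,318), partly hidden by the gripper, with its table at (310,290) and lip lead-ins at (290,293) and (330,293). The spare is at (168,148). I'll move forward and slightly down for a clear view of the reader.

```bash
python3 -m pendant '[[-0.03,0,0.012,0],[-0.03,0,0.012,0],[-0.03,0,0.012,0],[-0.02,0,0.012,0],[0,0,0,0],[0,0,0,0]]'
python3 - <<'E'
from h import *
c=r.camera("wrist"); np.save("w2.npy",c,allow_pickle=True); s,M=state()
b=[o["bbox"] for o in r.outline_of("nest","wrist")]; print(b)
u,v,w,h=map(int,b[0]); 
x0=max(0,u-80);y0=max(0,v-75); print(x0,y0)
save(cv2.resize(c["img"][y0:y0+120,x0:x0+160],(800,600),interpolation=cv2.INTER_CUBIC),"w2.png")
E
```

```text
time: 3.5
ee_pos: [0.5833, 0.1093, 0.2442]
eef_rot: [-0.109, 0.994, -0.0, -0.001]
ft_force: [-0.2, 0.3, 0.9]
width: 0.0872
grip_force: 0.0
[[299.4, 287.4, 92.1, 230.4]]
219 212
```

View pics/w2.png

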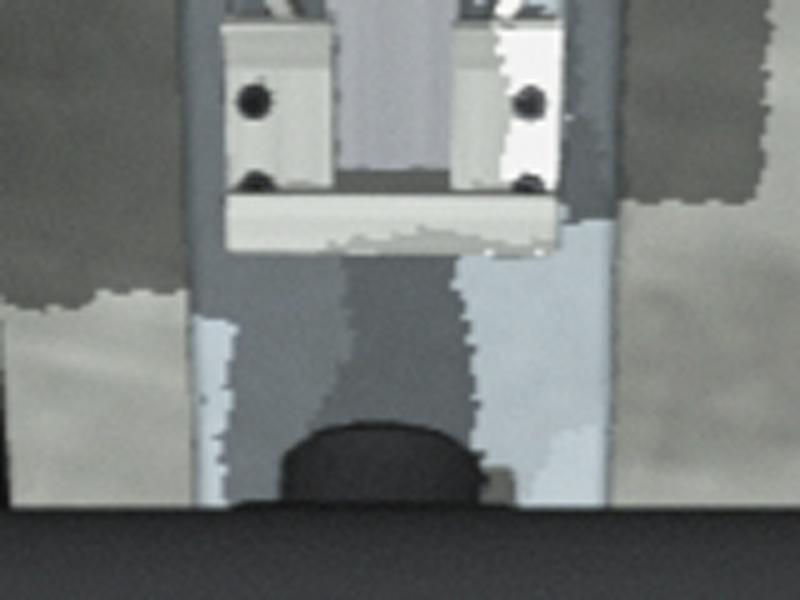

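The view is clear: in crop pixels, the lips' inner edges are at columns 333 and 452, the lip fronts at row 21, the rears at row 188, and the table's rear edge at row 168.

```bash
python3 - <<'E'
from h import *
from scipy.optimize import least_squares
c=np.load("w2.npy",allow_pickle=True).item()
obs=[((333,21),(6,11,54)),((452,21),(6,-11,54)),((333,188),(36,11,54)),((452,188),(36,-11,54)),((452,168),(28,-11,49.5)),((336,168),(28,10.5,49.5))]
px=np.array([[219+u/5-.4,212+v/5-.4] for (u,v),_ in obs]); P=np.array([q for _,q in obs])/1000.
def W(x,P): 
    a=x[2]; return np.c_[x[0]+np.cos(a)*P[:,0]-np.sin(a)*P[:,1],x[1]+np.sin(a)*P[:,0]+np.cos(a)*P[:,1],P[:,2]]
f=lambda x:(np.array([proj(c,w) for w in W(x,P)])-px).ravel()
s=least_squares(f,[.65,.11,.2]); print(s.x,np.round(s.fun,2))
for q,z in (((333,21),.054),((452,21),.054),((333,188),.054),((452,188),.054)): print(ray(c,(219+q[0]/5-.4,212+q[1]/5-.4),z))
img=cv2.resize(c["img"][130:280,200:400],(800,600),interpolation=cv2.INTER_CUBIC)
def dr(pts,col):
    w=W(s.x,np.array(pts)/1000.); uv=np.array([(proj(c,a)-[200,130]+.5)*4 for a in w]).astype(int); cv2.polylines(img,[uv],True,col,1)
dr([(-28,-13,49.5),(28,-13,49.5),(28,13,49.5),(-28,13,49.5)],(255,0,0))
dr([(6,-11,54),(36,-11,54),(36,11,54),(6,11,54)],(0,255,0))
save(img,"w2b.png"); np.save("nest.npy",s.x)
E
```

```text
[0.58605113 0.09263194 0.25112478] [ 23.18   3.09 -24.58   3.84  24.33   0.89 -22.89   1.61 -23.    -3.91
  22.96  -4.61]
[0.59090846 0.08345645 0.054     ]
[0.58617682 0.10471537 0.054     ]
[0.62229035 0.08978124 0.054     ]
[0.61744231 0.11156012 0.054     ]
```

View pics/w2b.png

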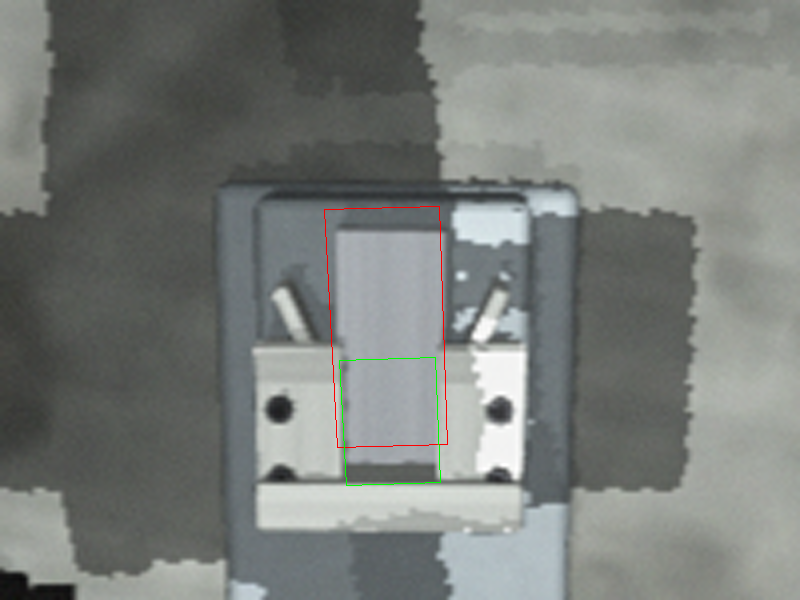

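Image right is +y, so I had the signs swapped, and the lips' visible fronts are the lead-ins. I'll refit on the table: front edge at crop row 231 (columns 334–447), rear edge at row 463, lip inner edges at columns 342 and 438.

```bash
python3 - <<'E'
from h import *
from scipy.optimize import least_squares
c=np.load("w2.npy",allow_pickle=True).item()
# (px crop2, point, use u, use v)
obs=[((334,231),(-28,-13,49.5),1,1),((447,231),(-28,13,49.5),1,1),((390,463),(28,0,49.5),0,1),((342.5,420),(18,-11,54),1,0),((437.5,420),(18,11,54),1,0),((343.5,470),(30,-11,54),1,0),((437.5,470),(30,11,54),1,0)]
px=np.array([[200+o[0][0]/4-.5,130+o[0][1]/4-.5] for o in obs]); P=np.array([o[1] for o in obs])/1000.; m=np.array([o[2:] for o in obs])
def W(x,P): 
    a=x[2]; return np.c_[x[0]+np.cos(a)*P[:,0]-np.sin(a)*P[:,1],x[1]+np.sin(a)*P[:,0]+np.cos(a)*P[:,1],P[:,2]]
f=lambda x:((np.array([proj(c,w) for w in W(x,P)])-px)*m).ravel()
s=least_squares(f,[.6,.1,.2]); print(s.x,np.round(s.fun,2)); np.save("nest.npy",s.x)
for q in [(-3,11,54),(6,11,54),(30,0,54),(30,0,40),(30,0,50)]: print(q,(proj(c,W(s.x,np.array([q])/1000.)[0])-[200,130]+.5)*4)
# approach: look pose for coupon
st,M=state(); print(st["ee_pos"],"tool y yaw",np.degrees(np.arctan2(M[1,1],M[0,1])))
E
```

```text
[0.59069888 0.09443488 0.21073563] [-0.22 -0.43  0.15 -0.2   0.    0.69  0.09  0.    0.02  0.   -0.    0.
 -0.04  0.  ]
(-3, 11, 54) [438.01970681 342.083278  ]
(6, 11, 54) [437.83240558 380.34880026]
(30, 0, 54) [390.41654614 479.50657888]
(30, 0, 40) [392.87699199 462.28875167]
(30, 0, 50) [391.13829972 474.45585673]
[0.58314188 0.10853057 0.2460559 ] tool y yaw 102.50538994458658
```

The fit is sub-pixel. The reader is at (0.5907, 0.0944) with yaw 0.211, and the lead-ins (row 342) and stop (row 480) reproject where they're seen. Now to the coupon.

```bash
python3 -m pendant '[[0.0153,-0.0319,0,0],[0.0153,-0.0319,0,0],[0.0153,-0.0319,0,0],[0.0153,-0.0319,0,0],[0.0153,-0.0319,0,0],[0.0153,-0.0319,0,0]]' 1 >/dev/null
python3 -m pendant '[[0.0153,-0.0319,0,0],[0.0153,-0.0319,0,0],[0.0153,-0.0319,0,0],[0.0153,-0.0319,0,0],[0.0153,-0.0319,0,0],[0.0153,-0.0319,0,0]]' >/dev/null
python3 -m pendant '[[0,0,0.006,0.123],[0,0,0.006,0.123],[0,0,0.006,0.123],[0,0,0.006,0.123],[0,0,0.006,0.123],[0,0,0.006,0.123],[0,0,0.006,0.123],[0,0,0.006,0.123]]'
python3 -m pendant '[[0,0,0,0],[0,0,0,0],[0,0,0,0]]' >/dev/null
python3 - <<'E'
from h import *
c=r.camera("wrist"); np.save("w3.npy",c,allow_pickle=True); s,M=state()
print(s["ee_pos"],np.degrees(np.arctan2(M[1,1],M[0,1])),np.round(s["joint_positions"],2))
img=cv2.cvtColor(c["img"],cv2.COLOR_RGB2GRAY)
for o in r.outline_of("coupon_mid","wrist"):
    m=o["mask"]; print(o["score"],o["bbox"])
    pts=np.argwhere(m)[:,::-1]
    P=np.array([ray(c,p,.006)[:2] for p in pts]).astype(np.float32); q=cv2.minAreaRect(P); print(q)
    # bright threshold outline near
u,v,w,h=map(int,r.outline_of("coupon_mid","wrist")[0]["bbox"])
x0,y0=max(0,u-100),max(0,v-75); print(x0,y0)
save(cv2.resize(c["img"][y0:y0+150,x0:x0+200],(800,600),interpolation=cv2.INTER_CUBIC),"w3.png")
E
```

```text
time: 5.27
ee_pos: [0.4869, -0.3048, 0.1984]
eef_rot: [0.377, 0.926, 0.001, 0.001]
ft_force: [1.5, 0.7, -0.4]
width: 0.087
grip_force: 0.0
[ 0.48708876 -0.30538415  0.19839885] 46.275966346406804 [-0.12  0.29  0.73  1.68 -0.2   1.25  1.45]
0.96 [152.4, 184.9, 45.5, 112.1]
((0.3699033260345459, -0.3946147561073303), (0.03283659741282463, 0.10040261596441269), 44.40946960449219)
0.94 [314.4, 245.7, 38.9, 102.2]
((0.5109731554985046, -0.32958322763442993), (0.030754031613469124, 0.10126682370901108), 44.304344177246094)
52 109
```

View pics/w3.png

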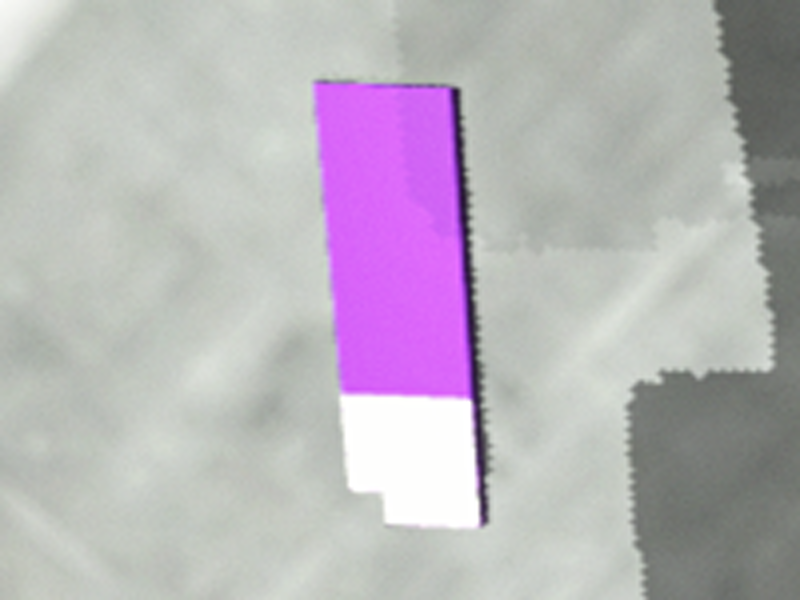

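The crop shows the purple look-alike at (152,185), which the detector ranked first. The true coupon is the second detection at (314,246): mid (0.511, −0.3296), yaw −45.7°, agreeing with the top and side views. Now I'll lower and grip about 36 mm behind its middle.

```bash
python3 -m pendant '[[0.001,0,0.03,0.035],[0.001,0,0.03,0],[0,0,0.03,0],[0,0,0.03,0],[0,0,0.03,0],[0,0,0.02,0],[0,0,0,0]]' 0.7
python3 -m pendant '[[0,0,0.006,0],[0,0,0.006,0],[0,0,0.003,0],[0,0,0,0],[0,0,0,0]]'
```

```text
time: 6.25
ee_pos: [0.4833, -0.3026, 0.0237]
eef_rot: [0.39, 0.921, 0.0, -0.003]
ft_force: [-0.0, -0.1, 0.6]
width: 0.0613
grip_force: 0.0
time: 6.67
ee_pos: [0.4859, -0.3042, 0.0132]
eef_rot: [0.39, 0.921, 0.0, 0.001]
ft_force: [-0.5, 0.2, 1.1]
width: 0.0611
grip_force: 0.0
```

```bash
python3 -m pendant '[[0,0,0.001,0],[0,0,0,0]]'
python3 -m pendant '[[0,0,0,0],[0,0,0,0],[0,0,0,0],[0,0,0,0],[0,0,0,0],[0,0,0,0]]' 0.1 45
python3 -m pendant '[[0,0,-0.01,0],[0,0,-0.02,0],[0,0,-0.03,0],[0,0,-0.03,0],[0,0,-0.03,0],[0,0,0,0],[0,0,0,0]]'
python3 - <<'E'
from h import *
for n in ["wrist","side"]:
    c=r.camera(n)
    if n=="wrist": np.save("w4.npy",c,allow_pickle=True); save(c["img"],"w4.png")
    s,M=state(); z=s["ee_pos"][2]
    for o in r.outline_of("coupon_mid",n):
        print(n,o["score"],np.round(o["bbox"]))
        P=np.array([ray(c,p,z-.006)[:2] for p in np.argwhere(o["mask"])[:,::-1]])-s["ee_pos"][:2]
        L=(P@M[:2,:2]).astype(np.float32); print(cv2.minAreaRect(L), L.min(0),L.max(0))
E
```

```text
time: 6.83
ee_pos: [0.4858, -0.3041, 0.0119]
eef_rot: [0.39, 0.921, 0.0, 0.0]
ft_force: [0.4, 1.2, -0.3]
width: 0.061
grip_force: 0.0
time: 7.33
ee_pos: [0.4855, -0.3041, 0.0116]
eef_rot: [0.39, 0.921, 0.0, 0.0]
ft_force: [-0.3, -0.7, 0.6]
width: 0.0294
grip_force: 45.2
time: 7.92
ee_pos: [0.4864, -0.3045, 0.1335]
eef_rot: [0.39, 0.921, 0.0, 0.002]
ft_force: [0.6, 0.7, -0.7]
width: 0.0289
grip_force: 45.0
wrist 0.94 [115. 206.  67. 133.]
((0.04023427516222, -0.08313428610563278), (0.018608450889587402, 0.05660262703895569), 89.67253875732422) [ 0.01197435 -0.09258451] [ 0.06848919 -0.07370567]
wrist 0.57 [314. 327.  70. 117.]
((-0.016307830810546875, -7.06501305103302e-06), (0.02996617928147316, 0.05935347452759743), 89.69520568847656) [-0.04590696 -0.01498648] [0.01329748 0.01513071]
side 0.88 [337. 276.  45.  30.]
((-0.03896261006593704, -0.001260608434677124), (0.10615265369415283, 0.03747588396072388), 2.442176103591919) [-0.09180818 -0.02118108] [0.01357966 0.01713095]
side 0.73 [247. 361.  56.  39.]
((-0.09345468878746033, -0.2302890568971634), (0.08415268361568451, 0.027489755302667618), 0.5644093155860901) [-0.13548735 -0.24409905] [-0.051415  -0.2165229]
```

View pics/w4.png

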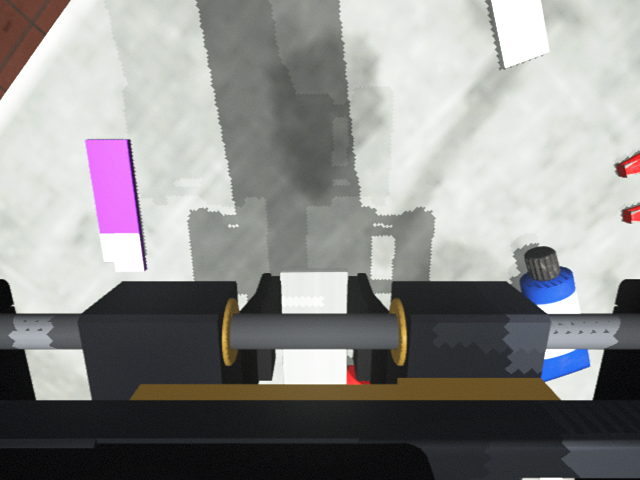

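The coupon is held centrally: width 29 mm, 45 N, coupon at columns 281–348, plain end about 13 mm behind the TCP. The matt end is therefore about 87 mm ahead. Carrying it to the front of the reader.

```bash
python3 -m pendant '[[0.0225,0.022,0,0],[0.0225,0.022,0,0],[0.0225,0.022,0,0],[0.0225,0.022,0,0],[0.0225,0.022,0,0],[0.0225,0.022,0,0]]' >/dev/null
python3 -m pendant '[[0.0225,0.022,0,0],[0.0225,0.022,0,0],[0.0225,0.022,0,0],[0.0225,0.022,0,0],[0.0225,0.022,0,0],[0.0225,0.022,0,0]]' >/dev/null
python3 -m pendant '[[0,0,0,-0.12],[0,0,0,-0.12],[0,0,0,-0.12],[0,0,0,-0.12],[0,0,0,-0.12],[0,0,0,-0.12],[0,0,0,-0.12],[0,0,0,-0.12]]' >/dev/null
python3 -m pendant '[[0,0,0,-0.05],[0,0,0,0],[0,0,0,0],[0,0,0,0]]'
cat >> h.py <<'E'
def rel():
    n=np.load("nest.npy"); s,M=state(); d=s["ee_pos"]-[n[0],n[1],0]; ca,sa=np.cos(n[2]),np.sin(n[2])
    print("nest-frame tcp mm",np.round(1000*np.array([ca*d[0]+sa*d[1],-sa*d[0]+ca*d[1],d[2]]),1),"coupon yaw err",round(np.arctan2(M[1,1],M[0,1])-np.pi/2-n[2],4),"tilt",np.round(M[2,:2],4),"ft",np.round(s["ft_force"],1),"w",s["width"],s["grip_force"],round(s["time"],2))
E
python3 -c "
from h import *
rel()"
```

```text
time: 10.12
ee_pos: [0.4872, 0.0735, 0.1311]
eef_rot: [-0.103, 0.995, -0.0, -0.0]
ft_force: [0.8, 0.2, -1.1]
width: 0.0291
grip_force: 45.0
nest-frame tcp mm [-105.6    1.2  131.1] coupon yaw err -0.0047 tilt [ 0.0009 -0.0001] ft [ 0.8  0.2 -1.1] w 0.029126710375256652 44.980151653289795 10.12
```

```bash
python3 -m pendant '[[-0.005,-0.0006,0.014,-0.005],[-0.005,-0.0006,0.014,0],[0,0,0.014,0],[0,0,0.014,0],[0,0,0,0],[0,0,0,0]]' >/dev/null
python3 - <<'E'
from h import *
rel(); c=r.camera("side")
n=np.load("nest.npy")
W=lambda p:np.array([n[0]+np.cos(n[2])*p[0]-np.sin(n[2])*p[1],n[1]+np.sin(n[2])*p[0]+np.cos(n[2])*p[1],p[2]])
u,v=proj(c,W((-.03,0,.05))).astype(int); x0,y0=u-50,v-38
img=cv2.resize(c["img"][y0:y0+75,x0:x0+100],(800,600),interpolation=cv2.INTER_CUBIC)
def dr(P,col): cv2.polylines(img,[np.array([(proj(c,W(np.array(p)/1000))-[x0,y0]+.5)*8 for p in P]).astype(int)],True,col,1)
dr([(-28,-13,49.5),(28,-13,49.5),(28,13,49.5),(-28,13,49.5)],(255,0,0))
s,_=state(); b=1000*s["ee_pos"][2]-5.6
dr([(-108.6,-15,b),(-8.6,-15,b),(-8.6,15,b),(-108.6,15,b)],(0,255,0))
save(img,"s2.png")
E
```

```text
nest-frame tcp mm [-95.9  -0.1  75.1] coupon yaw err 0.0013 tilt [ 0.0017 -0.0004] ft [ 0.3 -0.5 -0. ] w 0.029212023338296863 44.98016953468323 10.62
```

View pics/s2.png

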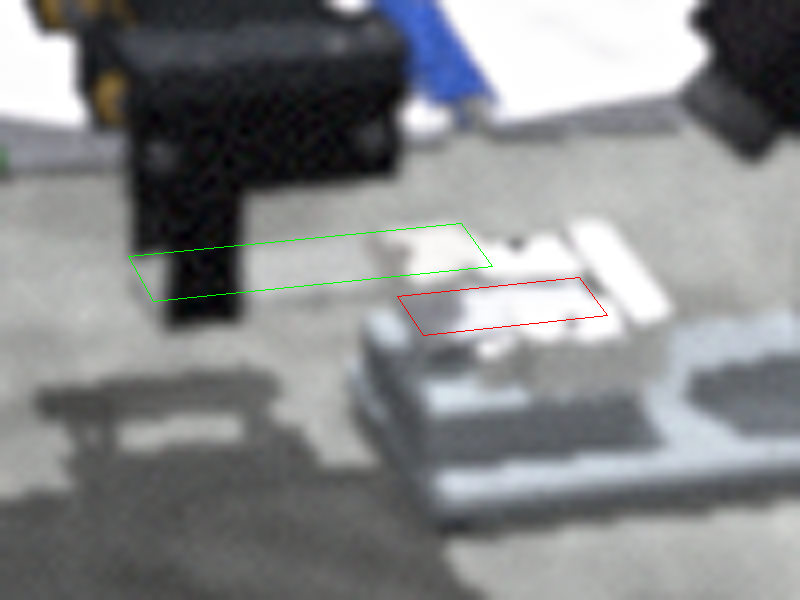

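The side view agrees with the model: the held coupon lies under the green outline, and its matt end near (475,245) is over the front of the table. Now pressing down.

```bash
python3 -m pendant '[[0,0,0.006,0],[0,0,0.006,0],[0,0,0,0],[0,0,0,0]]'
python3 -m pendant '[[0,0,0.004,0],[0,0,0.003,0],[0,0,0.003,0],[0,0,0,0],[0,0,0,0],[0,0,0,0]]'
python3 -c "
from h import *
rel()"
```

```text
time: 11.0
ee_pos: [0.4973, 0.0745, 0.0634]
eef_rot: [-0.106, 0.994, -0.0, -0.0]
ft_force: [-0.2, 0.3, -0.3]
width: 0.0286
grip_force: 45.0
time: 11.5
ee_pos: [0.4977, 0.0746, 0.0537]
eef_rot: [-0.106, 0.994, 0.0, 0.0]
ft_force: [0.2, 0.6, 2.4]
width: 0.029
grip_force: 45.0
nest-frame tcp mm [-95.1   0.   53.7] coupon yaw err 0.0025 tilt [-0.0005  0.0001] ft [0.2 0.6 2.4] w 0.029032764618036944 44.980518221855164 11.5
```

```bash
python3 -m pendant '[[0,0,0.001,0],[0,0,0.0005,0],[0,0,0,0],[0,0,0,0]]'
python3 -m pendant '[[0,0,0.0005,0],[0,0,0,0],[0,0,0,0],[0,0,0,0]]'
```

```text
time: 11.83
ee_pos: [0.4977, 0.0745, 0.0522]
eef_rot: [-0.106, 0.994, 0.0, 0.0]
ft_force: [2.7, 0.8, 2.3]
width: 0.0292
grip_force: 45.0
time: 12.17
ee_pos: [0.4976, 0.0745, 0.0516]
eef_rot: [-0.106, 0.994, 0.0, 0.0]
ft_force: [2.2, 0.9, 2.4]
width: 0.0291
grip_force: 45.0
```

```bash
python3 -m pendant '[[0,0,0.0007,0],[0,0,0,0],[0,0,0,0],[0,0,0,0]]'
python3 -m pendant '[[0,0,0.0007,0],[0,0,0,0],[0,0,0,0],[0,0,0,0]]'
python3 - <<'E'
from h import *
for i in range(3):
    c=r.camera("side"); s,_=state(); print(np.round(s["ft_force"],1),np.round(s["torque"],2))
n=np.load("nest.npy")
W=lambda p:np.array([n[0]+np.cos(n[2])*p[0]-np.sin(n[2])*p[1],n[1]+np.sin(n[2])*p[0]+np.cos(n[2])*p[1],p[2]])
u,v=proj(c,W((-.03,0,.05))).astype(int); x0,y0=u-50,v-38
save(cv2.resize(c["img"][y0:y0+75,x0:x0+100],(800,600),interpolation=cv2.INTER_CUBIC),"s3.png")
E
```

```text
time: 12.5
ee_pos: [0.4975, 0.0745, 0.0508]
eef_rot: [-0.106, 0.994, 0.0, 0.0]
ft_force: [2.1, 0.0, 1.5]
width: 0.0292
grip_force: 45.0
time: 12.83
ee_pos: [0.4974, 0.0745, 0.0501]
eef_rot: [-0.106, 0.994, 0.0, -0.0]
ft_force: [1.6, 0.9, 2.0]
width: 0.0289
grip_force: 45.0
[1.5 1.  2.1] [ 0.16 -0.52  0.04]
[2.2 0.2 1.8] [ 0.17 -0.48  0.01]
[ 1.6 -0.6  2. ] [ 0.19 -0.5  -0.02]
```

View pics/s3.png

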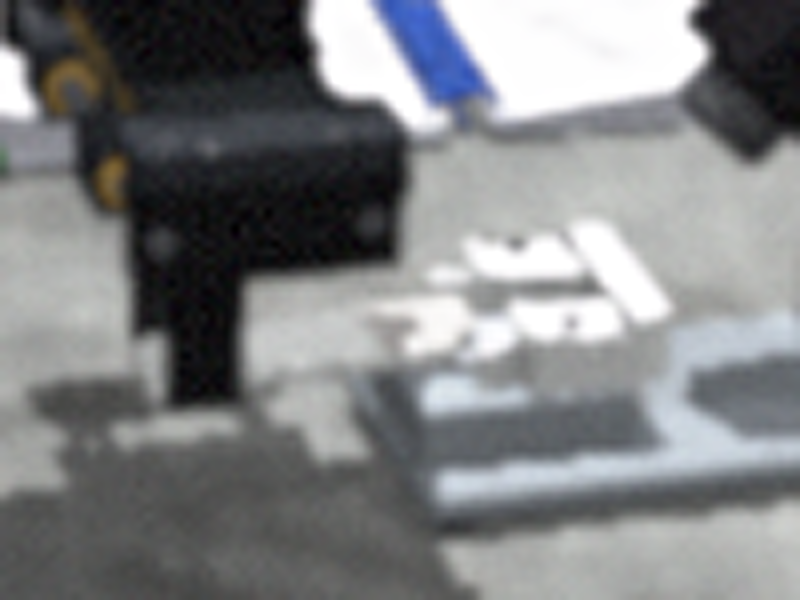

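The pressed view shows the coupon end on the table at (440,325), but the force stays near 2 N, so the coupon may be pitching in the grip. I'll firm the grip and measure the pitch from the image shifts (no more viewing).

```bash
python3 -m pendant '[[0,0,0,0],[0,0,0,0],[0,0,0,0]]' - 60
python3 - <<'E'
from h import *
a=cv2.imread("pics/s2.png",0); b=cv2.imread("pics/s3.png",0)
for nm,(x0,x1,y0,y1) in dict(notch=(372,425,232,285),finger=(160,250,270,332),fknuckle=(140,260,160,260),bolt=(140,400,130,190)).items():
    t=a[y0:y1,x0:x1]; m=cv2.matchTemplate(b[:,:],t,cv2.TM_CCOEFF_NORMED); _,v,_,l=cv2.minMaxLoc(m); print(nm,round(v,3),l[0]-x0,l[1]-y0)
c=r.camera("side"); n=np.load("nest.npy")
W=lambda p:np.array([n[0]+np.cos(n[2])*p[0]-np.sin(n[2])*p[1],n[1]+np.sin(n[2])*p[0]+np.cos(n[2])*p[1],p[2]])
for x in (-95,-17): print((proj(c,W((x/1000,-.015,.0445)))-proj(c,W((x/1000,-.015,.0695))))*8)
f=[]
for i in range(6): c=r.camera("side"); s,_=state(); f.append(s["ft_force"])
print(np.mean(f,0)); rel()
E
```

```text
time: 13.23
ee_pos: [0.4974, 0.0745, 0.0501]
eef_rot: [-0.106, 0.994, 0.0, -0.0]
ft_force: [0.7, 0.0, 1.9]
width: 0.0286
grip_force: 60.0
notch 0.9 1 74
finger 0.911 1 83
fknuckle 0.949 1 83
bolt 0.973 -1 86
[-0.61675162 79.04561506]
[-3.06091259 78.2045226 ]
[1.6436943  0.30888575 2.27710126]
nest-frame tcp mm [-95.3   0.   50.1] coupon yaw err 0.0025 tilt [-0.      0.0001] ft [ 1.  -0.2  2.6] w 0.028437267452605944 59.98157858848572 13.58
```

Image shifts put the notch bottom about 40–41 mm up, so the table is essentially fully down, with the coupon pitched about 0.035 rad in the grip (still clear of the lips). Sliding in and easing up slightly as I go.

```bash
python3 -m pendant '[[-0.003,0,0,0],[-0.004,0,-0.0002,0],[-0.004,0,-0.0002,0],[-0.004,0,-0.0002,0],[-0.004,0,-0.0002,0],[0,0,0,0],[0,0,0,0]]'
python3 -c "
from h import *
rel()"
python3 -m pendant '[[-0.004,0,-0.0001,0],[-0.004,0,-0.0001,0],[-0.004,0,-0.0001,0],[0,0,0,0],[0,0,0,0]]'
python3 -c "
from h import *
rel()"
```

```text
time: 14.17
ee_pos: [0.517, 0.0787, 0.0511]
eef_rot: [-0.106, 0.994, 0.0, 0.001]
ft_force: [1.5, 0.6, 2.9]
width: 0.0286
grip_force: 60.0
nest-frame tcp mm [-75.4   0.1  51.1] coupon yaw err 0.0025 tilt [-0.0016 -0.0001] ft [1.5 0.6 2.9] w 0.028566421140360863 59.981428384780884 14.17
time: 14.58
ee_pos: [0.5285, 0.0812, 0.0514]
eef_rot: [-0.106, 0.994, 0.0, 0.001]
ft_force: [2.1, 1.7, 2.1]
width: 0.0289
grip_force: 60.0
nest-frame tcp mm [-63.6   0.1  51.4] coupon yaw err 0.0025 tilt [-0.0012 -0.    ] ft [2.1 1.7 2.1] w 0.028898018764849372 59.98181462287903 14.58
```

```bash
for i in 1 2; do :; done
python3 -m pendant '[[-0.002,0,0,0],[-0.002,0,0,0],[0,0,0,0],[0,0,0,0]]'
python3 -m pendant '[[-0.001,0,0,0],[0,0,0,0],[0,0,0,0]]'
python3 -m pendant '[[-0.001,0,0,0],[0,0,0,0],[0,0,0,0]]'
python3 -c "
from h import *
rel(); c=r.camera('side'); rel()"
```

```text
time: 14.92
ee_pos: [0.5317, 0.0819, 0.0512]
eef_rot: [-0.106, 0.994, 0.0, -0.0]
ft_force: [-1.8, -1.5, 3.3]
width: 0.0288
grip_force: 60.0
time: 15.17
ee_pos: [0.5326, 0.0821, 0.0512]
eef_rot: [-0.106, 0.994, 0.0, -0.0]
ft_force: [-4.2, -0.9, 5.0]
width: 0.0283
grip_force: 60.0
time: 15.42
ee_pos: [0.5337, 0.0823, 0.0512]
eef_rot: [-0.106, 0.994, 0.0, 0.0]
ft_force: [-2.5, -1.0, 4.8]
width: 0.0288
grip_force: 60.0
nest-frame tcp mm [-58.3   0.1  51.2] coupon yaw err 0.0024 tilt [-0.0001  0.    ] ft [-2.5 -1.   4.8] w 0.028815472426188593 59.98140871524811 15.42
nest-frame tcp mm [-58.3   0.1  51.3] coupon yaw err 0.0025 tilt [-0.0002  0.0001] ft [-2.1 -0.5  4.5] w 0.028830356391902484 59.981494545936584 15.47
```

```bash
python3 -m pendant '[[0,0,-0.001,0],[0,0,0,0],[0,0,0,0]]'
python3 -m pendant '[[-0.001,0,0,0],[0,0,0,0],[0,0,0,0]]'
python3 -m pendant '[[-0.001,0,0,0],[0,0,0,0],[0,0,0,0]]'
python3 -c "
from h import *
rel()"
```

```text
time: 15.72
ee_pos: [0.5338, 0.0824, 0.0523]
eef_rot: [-0.106, 0.994, 0.0, 0.0]
ft_force: [-1.1, -1.4, 1.6]
width: 0.0287
grip_force: 60.0
time: 15.97
ee_pos: [0.5348, 0.0826, 0.0522]
eef_rot: [-0.106, 0.994, 0.0, 0.0]
ft_force: [-0.4, 0.4, 2.0]
width: 0.0288
grip_force: 60.0
time: 16.22
ee_pos: [0.5352, 0.0827, 0.052]
eef_rot: [-0.106, 0.994, -0.0, -0.0]
ft_force: [-3.5, -0.1, 2.7]
width: 0.0292
grip_force: 60.0
nest-frame tcp mm [-56.8   0.1  52. ] coupon yaw err 0.0025 tilt [0.001  0.0001] ft [-3.5 -0.1  2.7] w 0.02915168871570112 59.980815052986145 16.22
```

```bash
python3 -m pendant '[[-0.001,0,0,0],[0,0,0,0],[0,0,0,0]]'
python3 -m pendant '[[-0.001,0,0,0],[0,0,0,0],[0,0,0,0]]'
python3 -c "
from h import *
rel()"
```

```text
time: 16.47
ee_pos: [0.5352, 0.0827, 0.0516]
eef_rot: [-0.106, 0.994, -0.0, -0.001]
ft_force: [-6.9, -1.4, 1.7]
width: 0.0288
grip_force: 60.0
time: 16.72
ee_pos: [0.5354, 0.0827, 0.0513]
eef_rot: [-0.106, 0.994, -0.0, -0.002]
ft_force: [-10.1, -1.3, 5.0]
width: 0.0286
grip_force: 60.0
nest-frame tcp mm [-56.6   0.1  51.3] coupon yaw err 0.0024 tilt [0.0049 0.0002] ft [-10.1  -1.3   5. ] w 0.0286305567069346 59.98346507549286 16.72
```

The stop is reached: force rises to 10 N at TCP x = −56.7, against −57 predicted. I'll relax the push and let the table lift.

```bash
python3 -m pendant '[[0.001,0,-0.0005,0],[0.001,0,-0.001,0],[0,0,-0.001,0],[0,0,0,0],[0,0,0,0]]'
python3 -m pendant '[[0,0,-0.0007,0],[0,0,0,0],[0,0,0,0]]'
python3 -m pendant '[[0,0,-0.0007,0],[0,0,0,0],[0,0,0,0]]'
python3 -c "
from h import *
rel()"
```

```text
time: 17.13
ee_pos: [0.5352, 0.0827, 0.0545]
eef_rot: [-0.106, 0.994, -0.0, -0.0]
ft_force: [-3.8, -1.2, -0.4]
width: 0.0288
grip_force: 60.0
time: 17.38
ee_pos: [0.5352, 0.0827, 0.0552]
eef_rot: [-0.106, 0.994, -0.0, -0.0]
ft_force: [-4.8, -1.1, -1.1]
width: 0.0292
grip_force: 60.0
time: 17.63
ee_pos: [0.5353, 0.0827, 0.0559]
eef_rot: [-0.106, 0.994, -0.0, -0.0]
ft_force: [-4.5, -0.6, -1.9]
width: 0.0287
grip_force: 60.0
nest-frame tcp mm [-56.7   0.1  55.9] coupon yaw err 0.0025 tilt [0.0007 0.0001] ft [-4.5 -0.6 -1.9] w 0.028703789597390377 59.978840947151184 17.63
```

```bash
python3 -m pendant '[[0,0,0.0003,0],[0,0,0,0],[0,0,0,0],[0,0,0,0]]'
python3 - <<'E'
from h import *
c=r.camera("wrist"); s,M=state(); z=s["ee_pos"][2]; rel()
for o in r.outline_of("coupon_mid","wrist"):
    P=np.array([ray(c,p,z-.006)[:2] for p in np.argwhere(o["mask"])[:,::-1]])-s["ee_pos"][:2]
    print(o["score"],cv2.minAreaRect((P@M[:2,:2]).astype(np.float32)))
E
```

```text
time: 17.97
ee_pos: [0.5352, 0.0827, 0.0556]
eef_rot: [-0.106, 0.994, -0.0, -0.0]
ft_force: [-5.2, -1.1, -1.5]
width: 0.0287
grip_force: 60.0
nest-frame tcp mm [-56.7   0.1  55.6] coupon yaw err 0.0024 tilt [0.0008 0.    ] ft [-5.  -1.6 -0.8] w 0.028811482492184244 59.9791020154953 18.02
0.85 ((-0.013875486329197884, -0.0004321066662669182), (0.029843207448720932, 0.0590069405734539), 89.79086303710938)
```

```bash
python3 -c "
from bench import r
print(r.close_job())"
```

```text
the job is handed in; nothing more can be done
None
```

I handed the job in with the notched coupon's matt end pushed against the stop under the lips, matt face up, still gripped at 60 N. I can't see the table's reading or the verdict, and the last wrist measurement put the end at or up to about 2 mm short of the stop (3 mm allowed).

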